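# Slide a gel slide carrier along the rail into the lit reader pocket

### The job

The loading stage of the slide reader has a straight rail along its back with a corner pocket at each end; the pocket whose lamp is green is free. With closed fingers, push the orange carrier back flat against the rail between the two red lines, then slide it along the rail, always against the rail from the red line on, until it is fully home in the corner of the green-lamp pocket, and move clear. Only push it: never pick it up or tip it, and leave the white spare carrier and the two bottles where they stand.

Things in the scene. Friction and masses are not known exactly. Their poses are not given: they have to be found in the camera images.
- carrier: Loose orange slide carrier, a flat block 40 mm (its x) by 50 mm (its y) by 18 mm high with a dark-framed blue window on top, about 70 g. Origin at the centre of its underside, z up. It starts on the stage well in front of the rail, between the red lines, its y axis within about 0.45 rad of the rail's direction.
- stage: Fixed white stage plate, top 10 mm above the worktop, x -100..+82, y -162..+162 mm. Origin on the worktop, z up, x toward the rail at the back, y along it to the left. Aluminium rail, front face x = +45 mm, 12 thick. End stops, inner faces y = +150 and -150, from the rail to x = -9. Rail and stops 14 mm high above the plate. Thin red lines across the plate at y = +85 and -85.
- home_left (a point): On the plate's top: where the centre of a carrier's underside lies when it is fully home in the left pocket, touching rail and end stop: stage x = +25, y = +125 mm. A lip 8 mm high stands in front of the pocket, back face stage x = +2 mm (43 mm gap for the 40 mm carrier), y = 125 to 150, with a flare some 15 mm longer opening out to x = -14; so it is entered along the rail.
- home_right (a point): The same for the right pocket, its mirror image: stage x = +25, y = -125 mm. In either pocket the rear half of a carrier fully home (25 mm) sticks out beyond the straight lip.
- lamp_green: Green lamp, 19 mm across and 20 mm high, standing on the plate behind the rail at one of the two pockets (either end). Origin at the centre of its underside, axes parallel to the stage's; it stands at stage x = +69 mm, y = +125 or -125 mm, so right behind the centre of the carrier's home.
- lamp_red: Red lamp of the same shape and height behind the other pocket, which must not be used.
- spare: Loose white spare carrier of the same shape and size (40 x 50 x 18 mm, origin at the centre of its underside), lying at the front left of the stage, outside the red lines. Leave it.
- bottle_brown: Loose brown bottle with a tan cap, 39 mm across, 105 mm tall, on the worktop in front of the left end of the stage. Origin at the centre of its underside. Leave it.
- bottle_blue: Loose clear bottle with a dark blue cap, 50 mm across, 98 mm tall, on the worktop to the right of the stage. Origin at the centre of its underside. Leave it.
There are look-alikes about, which are no part of the job. What is meant by the carrier is not pink, and is the smaller of those in its own colour.

How it is judged:
On the way:
1. the orange carrier lies flat against the rail between the red lines (x of carrier in the frame of stage above 0.021 m and y of carrier in the frame of stage between -0.075 and 0.075 m and angle between the x axis of carrier and the x axis of stage, either way round below 0.1 rad), for 0.2 s.
At the end, for the whole second after the job is handed in: The orange carrier rests flat and square (0.1 rad) in the corner of the green-lamp pocket, within 4 mm of touching both the rail and the end stop, at rest (x of carrier in the frame of lamp_green between -0.048 and -0.04 m and y of carrier in the frame of lamp_green between -0.004 and 0.004 m and angle between the x axis of carrier and the x axis of stage, either way round below 0.1 rad and angle between carrier's own z axis and vertical below 0.06 rad and height (world z) of carrier below 0.013 m and linear speed of carrier below 0.01 m/s).
It fails at once if the orange carrier is lifted more than 8 mm off the stage (height (world z) of carrier above 0.018 m).
It fails at once if the orange carrier is tipped by more than 0.3 rad (angle between carrier's own z axis and vertical above 0.3 rad).
It fails at once if the orange carrier's middle comes within 15 mm of a red line, or passes it, while the carrier is more than 8 mm off the rail (x of carrier in the frame of stage below 0.017 m and (y of carrier in the frame of stage above 0.07 m or y of carrier in the frame of stage below -0.07 m)).
It fails at once if the white spare carrier or one of the two bottles is moved by more than 15 mm (distance of any of spare, bottle_brown, bottle_blue from where it was at the start of the episode above 0.015 m).
It also fails if it takes over 64 s, if anything falls off the work surface, if the arm or the gripper's body presses on something with over 40 N, if the wrist force passes 120 N, or if a joint passes its speed limit or range.

### The arm

A 6-joint arm with a two-finger parallel gripper is mounted at the origin on a cart in front of the work surface, level with it; the furniture and walls round the work are solid. World frame = base frame: x ahead of the robot, y to its left, z up, the work surface at z = 0. Lengths are in m, angles in rad, forces in N, time in s.
With the tool pointing down it reaches from about 0.35 to 0.875 m from the base axis. Payload 15.5 kg.
Tool frame: the origin (TCP) lies at the very end of the fingers, on their centre line; the grasp point (between the pads) lies 19 mm behind it; z points along the fingers, y is the line along which they close (so a half turn about z gives the same grasp; the last joint's range is limited). The gripper opens to 85 mm and grips with 20 to 120 N. Pads are 22 mm wide; open, the fingers measure 114 mm over their backs; the gripper's body (76 mm by 85 mm) begins 54 mm behind the grasp point. The pads swing forward as they close: fully open they stand 13 mm farther back than shut.
Start: joints at [1.032, 0.494, 1.345, -0, 1.302, -0.096], TCP at [0.268, 0.564, 0.231] pointing down, gripper open.
Joint ranges: [-2.91, 2.91], [-0.82, 2.16], [0.22, 2.67], [-1.22, 4.37], [0.12, 2.79], [-3.08, 3.08]. Speed limits (rad/s): [1.89, 1.89, 2.57, 3.01, 3.01, 3.01].

### API

Orientations are given as a unit quaternion [w, x, y, z].
In Python, from cell import get_obs, get_image, finish_job gives the robot as it stands. The module is installed in compiled form; this text tells all that it offers.
- The arm moves only by the tool arm_command, never from a script. Its argument "rows" is one flat list of numbers, 7 for each row, row after row: the shift along the tool's x, y, z as a fraction of full scale, then the turn, a rotation vector about the tool's x, y, z as a fraction of full scale, then the opening, from 0 (shut) to 1 (fully open). A call has 1 to 8 rows; each row is the pose to reach, as a shift and turn from the pose commanded when the call began, along the tool's axes at that moment; what a row does not reach only later rows make up. Full scale, the value 1, is 750 mm for a shift and 45 degrees for a turn. A row lasts 1/12 s, in which the tool goes at most 41.7 mm and 7.16 degrees, less where a joint would pass 70% of its speed; a pose out of reach is approached as far as the arm can. A call with a number of a shift or a turn outside -1 to 1 is refused whole. A call with a gripper value outside its range is refused whole. The fingers move at their own pace and stop on an object; "grip_force" is the grip in N (left out, the last holds). Time passes only in rows, so rows that repeat a pose let the fingers close. It gives the time, the measured TCP pose, the force, the opening and the grip force at its end, in the units of the state.
- get_obs(): the state, without advancing time (a new reading comes with each control period).
- get_image(name): name is "scene" or "top" or "wrist"; returns a dict with "color" (480x640x3 uint8, blue, green, red), "z_map" (480x640 float32, m along the optical axis (not along the pixel's ray), 0 where there is no reading), "intrinsics" (3x3 intrinsics, pixels), "R" (3x3) and "t" (3): a world point X has camera coordinates R X + t; the wrist camera has in their place "tool_from_camera" (4x4, takes a point from camera to tool coordinates, whose origin is the TCP and whose axes are the flange's). Camera axes: x right, y down, z forward; pixel columns grow to the right and rows downward; lengths in m; the calibration is good to about 2 mm. A picture is of the moment at which its call begins: read the wrist's pose just before it.
- finish_job(): hands the job in; it is judged then, once.
The state is a dict: "time_s": time; "joints": joint angles; "dq": joint speeds; "joint_torque": joint torques, N m; "tcp_pos": TCP position; "tool_rot": TCP orientation; "force": force on the tool from outside, world axes, zero at the start; "torque": the same for the moment, N m; "width": finger opening in m; "grip_force": force on a finger pad.
Only numpy, scipy, OpenCV 4.12 (cv2) and the standard library are available. Lean on these libraries where they do the work, as an engineer would, in place of code of your own. Each camera call takes 0.05 s, during which the arm holds its last target. There are 200 camera calls.

## Working session

There is one attempt and no reset: what is moved stays moved. The work goes in short steps, Python scripts to look and compute and a tool call to move; the robot and the scene stay as the last step left them, time stands still between calls to the robot, and variables do not carry over. Pictures are saved under pics/ and viewed, at most 10 in all, crops included, and the job is handed in when it is done.

Besides the shell and the picture viewer there is one more tool, called after "Call:" as name(argument=value, ...) on one line, values as JSON. arm_command: Moves the arm, as the interface text tells. Shift numbers are shares of 750 mm and turn numbers shares of 45 degrees, none past 1 either way. Its arguments: {"type":"object","properties":{"rows":{"type":"array"},"grip_force":{"type":"number"}},"required":["rows"]}

```bash
mkdir -p pics; python3 - <<'E'
from cell import *
import cv2,numpy as np,pickle
o=get_obs();print(o)
d={n:get_image(n) for n in("scene","top")}
pickle.dump(d,open('im0.pkl','wb'))
for n in d: cv2.imwrite(f'pics/{n}0.png',d[n]["color"]);print(n,d[n]["intrinsics"],d[n]["R"],d[n]["t"])
E
```

```text
{'time_s': 0.0, 'joints': array([ 1.03145847e+00,  4.94149324e-01,  1.34614201e+00,  1.90126409e-05,
        1.30250773e+00, -9.54748054e-02]), 'dq': array([-8.49639804e-04,  1.61615356e-04, -6.32659650e-05,  2.02764114e-04,
       -1.87818488e-03, -2.00832352e-05]), 'joint_torque': array([ 2.96302269e-04, -8.82161307e+01, -3.83869636e+01, -1.48197014e-04,
        9.91435256e-03,  4.63025492e-05]), 'tcp_pos': array([0.2681826 , 0.56413165, 0.23071763]), 'tool_rot': array([-1.96968693e-04,  2.20116611e-01,  9.75473379e-01, -5.70211524e-04]), 'force': array([-0.15272732, -0.83195732, -0.37029451]), 'torque': array([ 0.0006912 , -0.00795845,  0.00388116]), 'grip_force': 0.0, 'width': 0.0851333712191806}
scene [[564.91250962   0.         315.5099309 ]
 [  0.         564.91250962 245.12642181]
 [  0.           0.           1.        ]] [[ 0.79997476 -0.60001664 -0.0045178 ]
 [-0.39687731 -0.52346136 -0.75397387]
 [ 0.45003198  0.60495308 -0.65688887]] [-0.50444227  0.16554594  1.42286397]
top [[443.3118315    0.         316.21061024]
 [  0.         443.3118315  234.33945009]
 [  0.           0.           1.        ]] [[ 0.05625629 -0.99840954 -0.00368999]
 [-0.97643797 -0.05424633 -0.20886893]
 [ 0.20833656  0.01535324 -0.97793668]] [-0.19301194  0.51389     1.00644616]
```

View pics/top0.png

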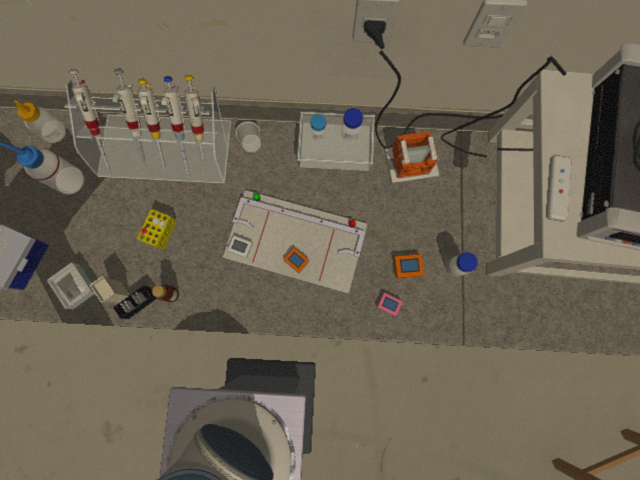

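View pics/scene0.png

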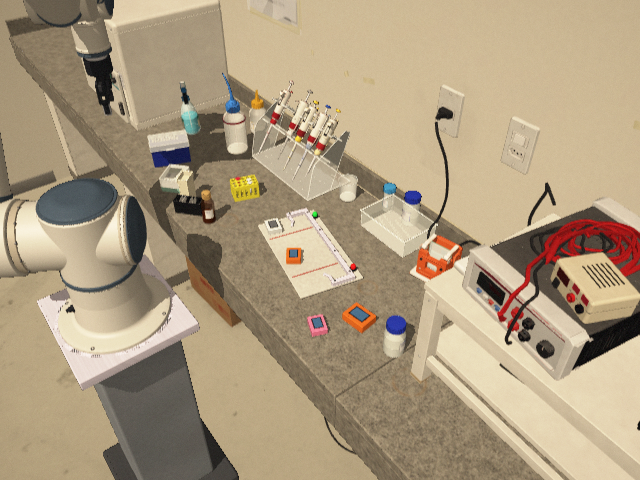

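Top view: green lamp at (256,197), i.e. the left pocket; red at (352,223); carrier at (297,259); spare at (239,244). Now I'll measure in both cameras.

```bash
cat > h.py <<'E'
import cv2,numpy as np
def ray(K,R,t,uv,z):
    uv=np.asarray(uv,float).reshape(-1,2)
    d=np.c_[uv,np.ones(len(uv))]@np.linalg.inv(K).T@R   # R^T d
    c=-R.T@t
    return c+d*((z-c[2])/d[:,2])[:,None]
def blobs(im,lo,hi,amin):
    m=cv2.inRange(cv2.cvtColor(im,cv2.COLOR_BGR2HSV),lo,hi)
    n,l,s,c=cv2.connectedComponentsWithStats(m)
    return [(c[i],s[i,4],(l==i).astype(np.uint8)) for i in range(1,n) if s[i,4]>=amin]
COL=dict(green=((45,120,60),(75,255,255)),red=((0,190,90),(4,255,255)),orange=((7,170,100),(18,255,255)))
def rect(m,K,R,t,z):
    c,_=cv2.findContours(m,cv2.RETR_EXTERNAL,cv2.CHAIN_APPROX_NONE)
    P=ray(K,R,t,max(c,key=len).reshape(-1,2),z)
    return cv2.minAreaRect((P[:,:2]*1000).astype(np.float32))
E
python3 - <<'E'
import pickle;from h import *
d=pickle.load(open('im0.pkl','rb'))
for n,i in d.items():
    K,R,t=i["intrinsics"],i["R"],i["t"]
    for c in COL:
        for p,a,m in blobs(i["color"],*COL[c],12):
            w=ray(K,R,t,p,.028)[0]
            if not(.2<w[0]<.75 and abs(w[1])<.5):continue
            print(n,c,p.round(1),a,w.round(4),[np.round(x,1) for x in rect(m,K,R,t,.028)] if c=='orange' else '', 'z' , (R.T@(i["z_map"][int(p[1]),int(p[0])]*np.linalg.inv(K)@[*p,1]-t)).round(3))
E
```

```text
scene green [314.6 213.9] 22 [ 0.6165 -0.0146  0.028 ]  z [ 0.619 -0.012  0.025]
scene red [352.7 266.3] 25 [ 0.5614 -0.2571  0.028 ]  z [ 0.566 -0.252  0.021]
scene orange [434.8 262.6] 645 [ 0.7456 -0.3787  0.028 ] [array([ 763.4, -365.3]), array([163.5, 101.7]), np.float64(14.7)] z [ 0.698 -0.415  0.081]
scene orange [293.2 256.8] 157 [ 0.457 -0.131  0.028] [array([ 459.7, -125.9]), array([61.7, 38.2]), np.float64(54.3)] z [ 0.459 -0.128  0.025]
scene orange [204.4 282.8] 21 [ 0.2169 -0.074   0.028 ] [array([216.5, -72.4]), array([ 5.9, 41.7]), np.float64(3.5)] z [ 0.501  0.66  -0.725]
scene orange [358.5 318.4] 452 [ 0.4552 -0.407   0.028 ] [array([ 458.7, -403. ]), array([66.2, 75.6]), np.float64(8.1)] z [ 0.459 -0.403  0.022]
scene orange [220.  307.8] 12 [ 0.2057 -0.1747  0.028 ] [array([ 206.6, -173.5]), array([19.1,  5.4]), np.float64(76.1)] z [ 0.505  0.541 -0.789]
top green [256.2 196.4] 30 [ 0.6178 -0.0084  0.028 ]  z [ 0.617 -0.009  0.031]
top red [351.8 222.9] 24 [ 0.5631 -0.2496  0.028 ]  z [ 0.563 -0.249  0.03 ]
top orange [416.7 167.7] 375 [ 0.7156 -0.4078  0.028 ] [array([ 715.7, -407.3]), array([ 36.6, 102.5]), np.float64(15.6)] z [ 0.696 -0.397  0.08 ]
top orange [296.  259.9] 196 [ 0.4636 -0.1183  0.028 ] [array([ 464., -118.]), array([49.6, 39. ]), np.float64(53.1)] z [ 0.463 -0.118  0.03 ]
top orange [408.8 265.9] 375 [ 0.464 -0.391  0.028] [array([ 464.9, -391.4]), array([54.2, 66.5]), np.float64(8.4)] z [ 0.464 -0.392  0.025]
```

```bash
cat >> h.py <<'E'
from scipy.spatial.transform import Rotation as Rn
G=np.array([.6175,-.0095]);Rd=np.array([.5627,-.2505])
yx=(G-Rd)/np.linalg.norm(G-Rd); xx=np.array([yx[1],-yx[0]])
S0=(G+Rd)/2-.069*xx
def st(w): d=np.asarray(w)[:2]-S0; return np.array([d@xx,d@yx])
def wd(s): return S0+s[0]*xx+s[1]*yx
def rel(o,s,z):
    """row values from obs o to stage xy s, height z, tool down with y along stage y"""
    w,x,y,zz=o['tool_rot'];R=Rn.from_quat([x,y,zz,w])
    T=Rn.from_matrix(np.c_[np.r_[-xx,0],np.r_[yx,0],[0,0,-1]])
    return (R.inv().apply(np.r_[wd(s),z]-o['tcp_pos'])/.75).round(4),((R.inv()*T).as_rotvec()/(np.pi/4)).round(4)
E
python3 - <<'E'
from h import *;from cell import *
print(S0,xx,yx,st([.464,-.118]),np.arctan2(.8,.6))
o=get_obs();print(wd((-.115,-.022)),rel(o,(-.115,-.022),.2))
E
```

```text
[ 0.52281748 -0.1147009 ] [ 0.975109   -0.22172603] [0.22172603 0.975109  ] [-0.05662196 -0.01625834] 0.9272952180016123
[ 0.40580197 -0.11065481] (array([-0.5521, -0.7338,  0.0417]), array([-0.0013, -0.0003, -0.2804]))
```

Call:
arm_command(rows=[-0.55,-0.73,0.04,0,0,-0.28,0,-0.55,-0.73,0.04,0,0,-0.28,0,-0.55,-0.73,0.04,0,0,-0.28,0,-0.55,-0.73,0.04,0,0,-0.28,0,-0.55,-0.73,0.04,0,0,-0.28,0,-0.55,-0.73,0.04,0,0,-0.28,0,-0.55,-0.73,0.04,0,0,-0.28,0,-0.55,-0.73,0.04,0,0,-0.28,0], grip_force=60)

```text
time_s: 0.77
tcp_pos: [0.3348, 0.2364, 0.2166]
tool_rot: [-0.0, 0.111, 0.994, -0.0]
force: [1.0, 0.0, 0.1]
width: -0.0004
grip_force: 0.0
```

```bash
python3 - <<'E'
from h import *;from cell import *
o=get_obs();print(o['tcp_pos'],o['width'],rel(o,(-.115,-.022),.2))
E
```

```text
[0.33479961 0.23637905 0.21656679] -0.00036376162931525343 (array([-0.1948, -0.4303,  0.0221]), array([-0.0001,  0.    ,  0.0003]))
```

Call:
arm_command(rows=[-0.195,-0.43,0.022,0,0,0,0,-0.195,-0.43,0.022,0,0,0,0,-0.195,-0.43,0.022,0,0,0,0,-0.195,-0.43,0.022,0,0,0,0,-0.195,-0.43,0.022,0,0,0,0,-0.195,-0.43,0.022,0,0,0,0,-0.195,-0.43,0.022,0,0,0,0,-0.195,-0.43,0.022,0,0,0,0])

```text
time_s: 1.43
tcp_pos: [0.4015, -0.0898, 0.2012]
tool_rot: [0.0, 0.112, 0.994, 0.0]
force: [1.5, 0.3, 0.5]
width: -0.0
grip_force: 0.0
```

Call:
arm_command(rows=[0,-0.04,0,0,0,0,0,0,-0.04,0,0,0,0,0])

```text
time_s: 1.6
tcp_pos: [0.395, -0.1214, 0.201]
tool_rot: [0.0, 0.114, 0.994, -0.001]
force: [-0.6, 1.2, 1.1]
width: -0.0003
grip_force: 0.0
```

```bash
python3 - <<'E'
from h import *;from cell import *
o=get_obs();i=get_image("wrist");cv2.imwrite('pics/w1.png',i['color'])
print(o['tcp_pos'],st(o['tcp_pos']),rel(o,(-.115,-.022),.2))
w,x,y,z=o['tool_rot'];T=np.eye(4);T[:3,:3]=Rn.from_quat([x,y,z,w]).as_matrix();T[:3,3]=o['tcp_pos']
C=np.linalg.inv(T@i['tool_from_camera']);K,R,t=i['intrinsics'],C[:3,:3],C[:3,3]
print(i['tool_from_camera'])
for c in COL:
    for p,a,m in blobs(i["color"],*COL[c],60):
        q=ray(K,R,t,p,.028)[0];r=rect(m,K,R,t,.028)
        print(c,p.round(),a,q.round(4),st(q).round(4),st(np.array(r[0])/1000).round(4),r)
E
```

```text
[ 0.39501028 -0.12143655  0.20100283] [-0.12313248 -0.03490617] (array([-0.0108,  0.0173,  0.0013]), array([-0.0014,  0.0004, -0.0052]))
[[ 2.37910006e-04 -9.47676027e-01 -3.19233601e-01  8.18622713e-02]
 [ 9.99999860e-01  3.76515641e-04 -3.72469795e-04  2.38874534e-04]
 [ 4.73177139e-04 -3.19233467e-01  9.47675983e-01 -1.43101529e-01]
 [ 0.00000000e+00  0.00000000e+00  0.00000000e+00  1.00000000e+00]]
green [461. 373.] 65 [ 0.6111 -0.0077  0.028 ] [0.0624 0.1239] [0.0623 0.1246] ((611.235595703125, -7.001132965087891), (17.578548431396484, 6.420403480529785), 43.26487731933594)
red [432. 285.] 103 [ 0.4949 -0.0264  0.028 ] [-0.0468  0.0799] [-0.043   0.0799] ((498.56793212890625, -27.243759155273438), (1.1971454620361328, 98.79222106933594), 77.37017059326172)
red [273. 280.] 82 [ 0.453  -0.1821  0.028 ] [-0.0531 -0.0812] [-0.0504 -0.0812] ((455.69403076171875, -182.68556213378906), (1.1830253601074219, 83.09904479980469), 77.33497619628906)
orange [337. 272.] 1205 [ 0.459  -0.1171  0.028 ] [-0.0617 -0.0165] [-0.0581 -0.0166] ((462.4781494140625, -117.9984359741211), (51.06630325317383, 43.62794494628906), 53.23976516723633)
orange [ 90. 324.] 1752 [ 0.4591 -0.3865  0.028 ] [-0.0019 -0.2791] [-2.000e-04 -2.746e-01] ((461.72149658203125, -382.4261474609375), (56.2775993347168, 79.9341049194336), 8.303585052490234)
```

View pics/w1.png

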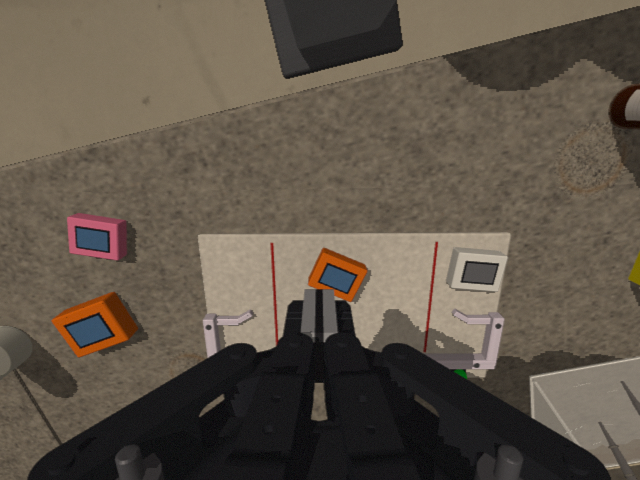

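Call:
arm_command(rows=[-0.02,0.02,0.05,0,0,0,0,-0.02,0.02,0.1,0,0,0,0,-0.02,0.02,0.15,0,0,0,0,-0.02,0.02,0.2,0,0,0,0,-0.02,0.02,0.23,0,0,0,0,-0.02,0.02,0.24,0,0,0,0,-0.02,0.02,0.246,0,0,0,0,-0.02,0.02,0.246,0,0,0,0])

```text
time_s: 2.32
tcp_pos: [0.4132, -0.1051, 0.0168]
tool_rot: [-0.0, 0.111, 0.994, 0.0]
force: [-0.1, 0.1, 0.1]
width: 0.0
grip_force: 0.0
```

```bash
cat > m.py <<'E'
import sys
from h import *;from cell import *
o=get_obs();n=[float(v) for v in sys.argv[1:]]
i=get_image("top");K,R,t=i['intrinsics'],i['R'],i['t']
print('tcp',st(o['tcp_pos']).round(4),o['tcp_pos'][2].round(4),'f',o['force'].round(1),'rot',rel(o,(0,0),0)[1])
for p,a,m in blobs(i["color"],*COL['orange'],60):
    r=rect(m,K,R,t,.028);s=st(np.array(r[0])/1000)
    if np.all(abs(s)<[.1,.16]): print('carrier',s.round(4),np.round(r[1],1),round(r[2]-77.2,1),a)
if n: print(rel(o,n[:2],n[2]))
E
python3 m.py 0.015 -0.020 .016
```

```text
tcp [-0.1091 -0.015 ] 0.0168 f [-0.1  0.1  0.1] rot [ 0.0001 -0.0006  0.0003]
(array([-0.1654, -0.0068,  0.001 ]), array([ 0.0001, -0.0006,  0.0003]))
```

Call:
arm_command(rows=[-0.01,-0.006,0,0,0,0,0,-0.02,-0.006,0,0,0,0,0,-0.03,-0.006,0,0,0,0,0,-0.04,-0.006,0,0,0,0,0,-0.05,-0.006,0,0,0,0,0,-0.06,-0.006,0,0,0,0,0,-0.07,-0.006,0,0,0,0,0,-0.08,-0.006,0,0,0,0,0])

```text
time_s: 3.03
tcp_pos: [0.4714, -0.1234, 0.0167]
tool_rot: [-0.0, 0.112, 0.994, 0.0]
force: [-0.6, 0.2, 1.2]
width: -0.0
grip_force: 0.4
```

```bash
python3 m.py -0.010 -0.020 .016; python3 - <<'E'
from h import *;from cell import *
cv2.imwrite('pics/s2.png',cv2.resize(get_image("scene")["color"][180:330,220:420],(800,600)))
E
```

```text
tcp [-0.0483 -0.0199] 0.0167 f [-0.6  0.2  1.2] rot [ 0.     -0.0001 -0.0003]
(array([-0.051 , -0.0002,  0.001 ]), array([ 0.    , -0.0001, -0.0003]))
```

View pics/s2.png

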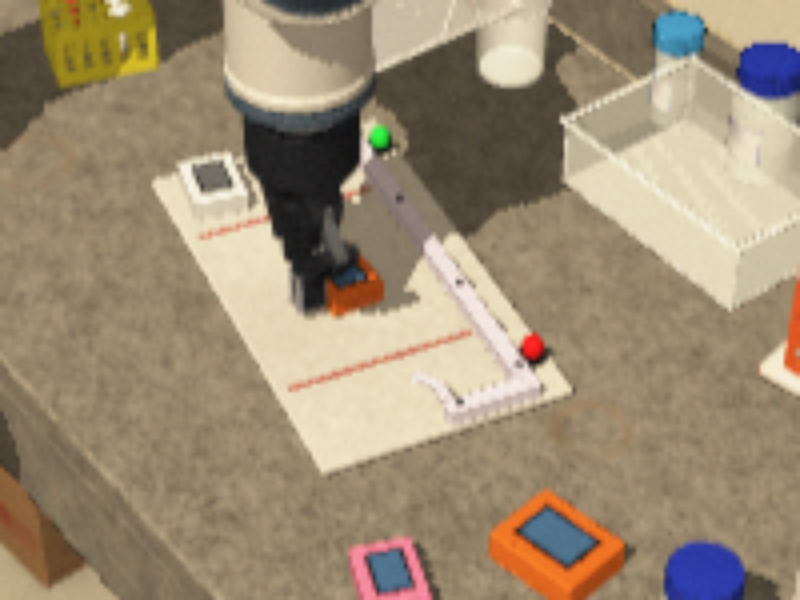

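The carrier (crop ~355,285) now sits roughly square in front of the fingers, clear of the rail. I'll push on.

Call:
arm_command(rows=[-0.007,0,0,0,0,0,0,-0.014,0,0,0,0,0,0,-0.021,0,0,0,0,0,0,-0.028,0,0,0,0,0,0,-0.035,0,0,0,0,0,0,-0.042,0,0,0,0,0,0,-0.048,0,0,0,0,0,0,-0.052,0,0,0,0,0,0])

```text
time_s: 3.8
tcp_pos: [0.5093, -0.1321, 0.0167]
tool_rot: [0.0, 0.112, 0.994, -0.0]
force: [-1.4, -0.4, 0.3]
width: 0.0003
grip_force: 0.2
```

Call:
arm_command(rows=[-0.001,0,0,0,0,0,0,-0.002,0,0,0,0,0,0,-0.003,0,0,0,0,0,0,-0.004,0,0,0,0,0,0])

```text
time_s: 4.13
tcp_pos: [0.5113, -0.1325, 0.0167]
tool_rot: [-0.0, 0.112, 0.994, 0.0]
force: [-2.2, 0.9, 0.5]
width: 0.0002
grip_force: 0.8
```

Call:
arm_command(rows=[-0.001,0,0,0,0,0,0,-0.002,0,0,0,0,0,0,-0.003,0,0,0,0,0,0,-0.004,0,0,0,0,0,0,-0.004,0,0,0,0,0,0])

```text
time_s: 4.55
tcp_pos: [0.5122, -0.1325, 0.0164]
tool_rot: [-0.002, 0.112, 0.994, 0.0]
force: [-11.3, 0.2, 7.2]
width: -0.0
grip_force: 5.4
```

Call:
arm_command(rows=[-0.002,0,0,0,0,0,0,-0.003,0,0,0,0,0,0,-0.003,0,0,0,0,0,0,-0.003,0,0,0,0,0,0])

```text
time_s: 4.88
tcp_pos: [0.5126, -0.1325, 0.0162]
tool_rot: [-0.004, 0.112, 0.994, 0.001]
force: [-19.0, 0.6, 10.6]
width: 0.0002
grip_force: 9.1
```

Call:
arm_command(rows=[0.02,0,0,0,0,0,0,0.05,0,0,0,0,0,0,0.08,0,-0.03,0,0,0,0,0.1,-0.05,-0.08,0,0,0,0,0.1,-0.1,-0.12,0,0,0,0,0.1,-0.14,-0.12,0,0,0,0,0.1,-0.16,-0.12,0,0,0,0,0.1,-0.16,-0.12,0,0,0,0])

```text
time_s: 5.55
tcp_pos: [0.4173, -0.2383, 0.1081]
tool_rot: [0.002, 0.113, 0.994, -0.001]
force: [0.4, 0.7, 0.5]
width: -0.0004
grip_force: 0.0
```

```bash
python3 m.py 0.022 -0.080 .016; python3 - <<'E'
from h import *;from cell import *
cv2.imwrite('pics/t3.png',cv2.resize(get_image("top")["color"][160:310,200:400],(800,600)))
E
```

```text
tcp [-0.0755 -0.1439] 0.1081 f [0.4 0.7 0.5] rot [-0.0029  0.005  -0.0042]
carrier [0.0165 0.0006] [41.3 47.5] -61.1 163
(array([-0.1293,  0.0859,  0.1231]), array([-0.0029,  0.005 , -0.0042]))
```

View pics/t3.png

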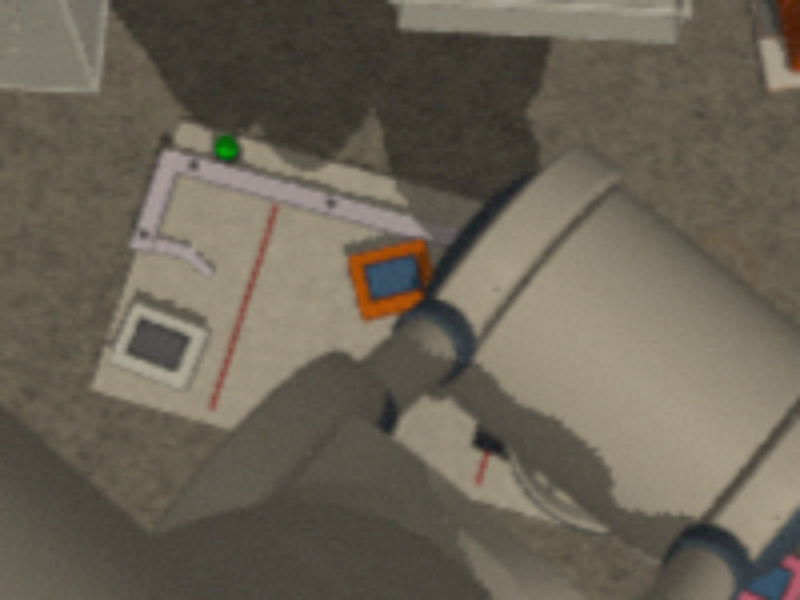

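The fingers pushed right of the middle, so the carrier turned about 29° CCW and its right rear corner (crop ~430,240) touches the rail. I'll square it by pushing at y ≈ +14 mm.

```bash
python3 - <<'E'
from h import *;from cell import *
print(rel(get_obs(),(-.045,.014),.016))
E
```

```text
(array([-0.0419,  0.2061,  0.1211]), array([-0.0002,  0.0007, -0.0028]))
```

Call:
arm_command(rows=[0,0.05,0,0,0,0,0,0,0.1,0,0,0,0,0,-0.02,0.15,0,0,0,0,0,-0.04,0.206,0,0,0,0,0,-0.042,0.206,0.04,0,0,0,0,-0.042,0.206,0.08,0,0,0,0,-0.042,0.206,0.12,0,0,0,0,-0.042,0.206,0.121,0,0,0,0])

```text
time_s: 6.32
tcp_pos: [0.4794, -0.0882, 0.0118]
tool_rot: [-0.003, 0.111, 0.994, 0.001]
force: [-0.7, 0.3, -1.7]
width: 0.0
grip_force: 0.0
```

Call:
arm_command(rows=[-0.006,0,0,0,0,0,0,-0.012,0,0,0,0,0,0,-0.018,0,0,0,0,0,0,-0.024,0,0,0,0,0,0,-0.03,0,0,0,0,0,0,-0.036,0,0,0,0,0,0,-0.042,0,0,0,0,0,0,-0.047,0,0,0,0,0,0])

```text
time_s: 6.98
tcp_pos: [0.5088, -0.0953, 0.0153]
tool_rot: [-0.008, 0.112, 0.994, 0.002]
force: [-40.9, 22.4, 18.3]
width: 0.0
grip_force: 23.2
```

```bash
python3 m.py -0.004 0.014 .016
```

```text
tcp [-0.0179  0.0158] 0.0153 f [-40.9  22.4  18.3] rot [ 0.0025 -0.0198 -0.0007]
(array([-0.0186, -0.0024, -0.0013]), array([ 0.0025, -0.0198, -0.0007]))
```

Force is high, so something is jammed. I'll back off and look.

Call:
arm_command(rows=[0.02,0,0,0,0,0,0,0.04,0,0,0,0,0,0,0.06,0,-0.05,0,0,0,0,0.06,0.05,-0.12,0,0,0,0,0.06,0.1,-0.2,0,0,0,0,0.06,0.15,-0.25,0,0,0,0,0.06,0.15,-0.25,0,0,0,0,0.06,0.15,-0.25,0,0,0,0])

```text
time_s: 7.7
tcp_pos: [0.4991, 0.0235, 0.208]
tool_rot: [0.003, 0.111, 0.994, 0.0]
force: [1.5, -0.6, -0.4]
width: -0.0001
grip_force: 0.0
```

```bash
python3 m.py; python3 - <<'E'
from h import *;from cell import *
a=get_image("top")["color"][160:310,200:400];b=get_image("scene")["color"][180:330,240:380]
cv2.imwrite('pics/t4.png',np.hstack([cv2.resize(a,(400,300),interpolation=2),cv2.resize(b,(400,429),interpolation=2)[:300]]))
E
```

```text
tcp [-0.0538  0.1295] 0.208 f [ 1.5 -0.6 -0.4] rot [0.0017 0.0068 0.0004]
carrier [0.0177 0.0024] [40.3 47.3] -64.3 183
```

View pics/t4.png

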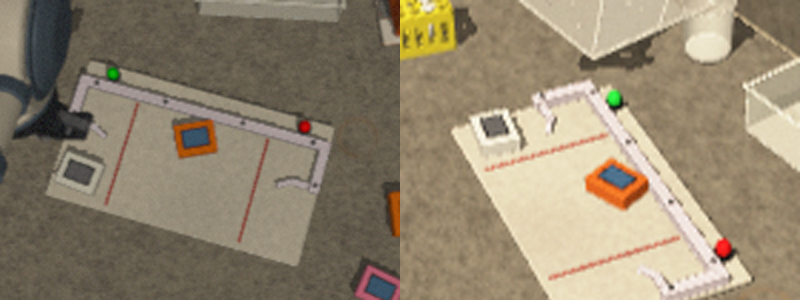

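Both views show the carrier still about 26° CCW, its right rear corner on the rail (top crop ~210,121). The fingers pinched it diagonally against the rail, with high friction. I'll rotate it instead by pushing its right front corner along +y.

```bash
python3 - <<'E'
from h import *;from cell import *
print(rel(get_obs(),(.002,-.056),.016))
E
```

```text
(array([-0.0736, -0.2455,  0.2524]), array([0.0007, 0.0047, 0.0017]))
```

Call:
arm_command(rows=[-0.02,-0.05,0,0,0.004,0.002,0,-0.04,-0.1,0,0,0.004,0.002,0,-0.06,-0.15,0,0,0.004,0.002,0,-0.074,-0.2,0,0,0.004,0.002,0,-0.074,-0.246,0.03,0,0.004,0.002,0,-0.074,-0.246,0.08,0,0.004,0.002,0,-0.074,-0.246,0.13,0,0.004,0.002,0,-0.074,-0.246,0.17,0,0.004,0.002,0])

```text
time_s: 8.52
tcp_pos: [0.5086, -0.172, 0.073]
tool_rot: [-0.003, 0.114, 0.994, 0.001]
force: [0.3, -0.1, -1.6]
width: 0.0001
grip_force: 0.0
```

```bash
python3 m.py .002 -.056 .016
```

```text
tcp [-0.0012 -0.059 ] 0.073 f [ 0.3 -0.1 -1.6] rot [ 0.0005 -0.0071 -0.0057]
(array([-0.0046,  0.004 ,  0.076 ]), array([ 0.0005, -0.0071, -0.0057]))
```

Call:
arm_command(rows=[-0.003,0.002,0.03,0,-0.004,-0.003,0,-0.003,0.002,0.06,0,-0.004,-0.003,0,-0.003,0.002,0.075,0,-0.004,-0.003,0,-0.003,0.002,0.075,0,-0.004,-0.003,0])

```text
time_s: 8.9
tcp_pos: [0.5114, -0.1696, 0.018]
tool_rot: [-0.002, 0.112, 0.994, 0.001]
force: [-1.4, -0.0, 0.3]
width: -0.0001
grip_force: 0.0
```

Call:
arm_command(rows=[0,0.006,0,0,0,0,0,0,0.012,0,0,0,0,0,0,0.018,0,0,0,0,0,0,0.024,0,0,0,0,0,0,0.03,0,0,0,0,0,0,0.036,0,0,0,0,0,0,0.042,0,0,0,0,0,0,0.042,0,0,0,0])

```text
validation failed for argument at $.ro...
```

```bash
python3 m.py; python3 - <<'E'
from h import *;from cell import *
a=get_image("top")["color"][160:310,200:400];b=get_image("scene")["color"][180:330,240:380]
cv2.imwrite('pics/t5.png',np.hstack([cv2.resize(a,(400,300),interpolation=2),cv2.resize(b,(400,429),interpolation=2)[:300]]))
E
```

```text
tcp [ 0.001  -0.0561] 0.018 f [-1.4 -0.   0.3] rot [ 0.001  -0.0051  0.0001]
```

View pics/t5.png

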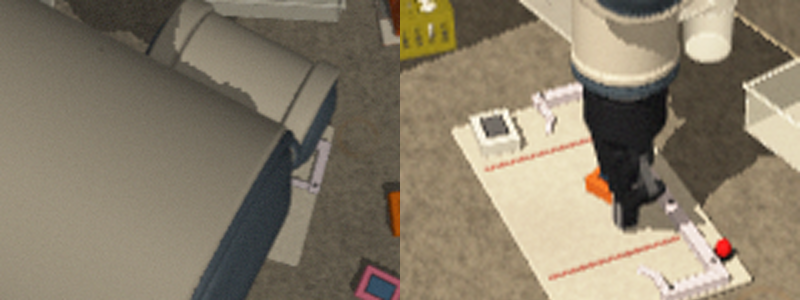

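The picture shows the fingers to the right of the carrier, before the push: that call was refused because I left out a number. Resending it.

Call:
arm_command(rows=[0,0.006,0,0,0,0,0,0,0.012,0,0,0,0,0,0,0.018,0,0,0,0,0,0,0.024,0,0,0,0,0,0,0.03,0,0,0,0,0,0,0.036,0,0,0,0,0,0,0.042,0,0,0,0,0])

```text
time_s: 9.63
tcp_pos: [0.5195, -0.1384, 0.0197]
tool_rot: [-0.0, 0.111, 0.994, 0.0]
force: [-4.2, -0.2, 2.1]
width: 0.0001
grip_force: 2.4
```

Call:
arm_command(rows=[0,-0.02,0,0,0,0,0,0.03,-0.05,-0.05,0,0,0,0,0.08,-0.07,-0.1,0,0,0,0,0.12,-0.1,-0.15,0,0,0,0,0.15,-0.15,-0.17,0,0,0,0,0.15,-0.2,-0.17,0,0,0,0,0.15,-0.24,-0.17,0,0,0,0,0.15,-0.24,-0.17,0,0,0,0])

```text
time_s: 10.3
tcp_pos: [0.3695, -0.2944, 0.1488]
tool_rot: [0.001, 0.112, 0.994, -0.002]
force: [0.8, 0.2, 0.4]
width: 0.0003
grip_force: 0.0
```

```bash
python3 m.py; python3 - <<'E'
from h import *;from cell import *
i=get_image("scene");K,R,t=i['intrinsics'],i['R'],i['t']
for p,a,m in blobs(i["color"],*COL['orange'],60):
    r=rect(m,K,R,t,.028);s=st(np.array(r[0])/1000)
    if np.all(abs(s)<[.1,.16]): print('scene',s.round(4),np.round(r[1],1),round(r[2]-77.2,1),a)
E
```

```text
tcp [-0.1097 -0.2092] 0.1488 f [0.8 0.2 0.4] rot [-0.0039  0.0042 -0.002 ]
carrier [0.0219 0.0122] [48.3 40. ] 10.8 186
scene [0.0217 0.0034] [63.  44.1] 8.4 114
```

```bash
python3 - <<'E'
from h import *;from cell import *
print(rel(get_obs(),(.002,-.042),.017))
E
```

```text
(array([-0.148 ,  0.2201,  0.1742]), array([-0.0014,  0.002 , -0.0035]))
```

Call:
arm_command(rows=[-0.03,0.045,0,0,0.002,-0.003,0,-0.06,0.09,0,0,0.002,-0.003,0,-0.09,0.135,0,0,0.002,-0.003,0,-0.12,0.18,0,0,0.002,-0.003,0,-0.148,0.22,0,0,0.002,-0.003,0,-0.148,0.22,0.04,0,0.002,-0.003,0,-0.148,0.22,0.08,0,0.002,-0.003,0,-0.148,0.22,0.1,0,0.002,-0.003,0])

```text
time_s: 11.07
tcp_pos: [0.5144, -0.1505, 0.0693]
tool_rot: [-0.002, 0.109, 0.994, 0.001]
force: [-1.3, 0.3, -0.8]
width: 0.0
grip_force: 0.0
```

Call:
arm_command(rows=[0,0,0.03,0,0,0,0,0,0,0.06,0,0,0,0,0,0,0.074,0,0,0,0,0,0,0.074,0,0,0,0])

```text
time_s: 11.4
tcp_pos: [0.5137, -0.1517, 0.0146]
tool_rot: [-0.003, 0.11, 0.994, 0.001]
force: [-0.6, 0.4, 0.2]
width: -0.0002
grip_force: 0.0
```

```bash
python3 m.py 0.001 -0.012 0.017
```

```text
tcp [-0.0007 -0.0381] 0.0146 f [-0.6  0.4  0.2] rot [ 0.0011 -0.0074  0.0047]
(array([-0.0023,  0.0348, -0.0032]), array([ 0.0011, -0.0074,  0.0047]))
```

Call:
arm_command(rows=[-0.002,0.006,-0.003,0,-0.006,0.004,0,-0.002,0.012,-0.003,0,-0.006,0.004,0,-0.002,0.018,-0.003,0,-0.006,0.004,0,-0.002,0.024,-0.003,0,-0.006,0.004,0,-0.002,0.03,-0.003,0,-0.006,0.004,0,-0.002,0.034,-0.003,0,-0.006,0.004,0,-0.002,0.034,-0.003,0,-0.006,0.004,0])

```text
time_s: 12.03
tcp_pos: [0.5223, -0.1283, 0.0192]
tool_rot: [0.002, 0.111, 0.994, -0.0]
force: [-1.5, -0.6, 1.8]
width: -0.0002
grip_force: 1.0
```

Call:
arm_command(rows=[0,-0.02,0,0,0,0,0,0.03,-0.05,-0.05,0,0,0,0,0.08,-0.07,-0.1,0,0,0,0,0.12,-0.1,-0.15,0,0,0,0,0.15,-0.15,-0.17,0,0,0,0,0.15,-0.2,-0.17,0,0,0,0,0.15,-0.24,-0.17,0,0,0,0,0.15,-0.24,-0.17,0,0,0,0])

```text
time_s: 12.7
tcp_pos: [0.3709, -0.284, 0.1476]
tool_rot: [0.003, 0.113, 0.994, -0.002]
force: [0.7, 0.1, -0.2]
width: -0.0002
grip_force: 0.0
```

```bash
python3 m.py
```

```text
tcp [-0.1106 -0.1988] 0.1476 f [ 0.7  0.1 -0.2] rot [-0.0036  0.0079 -0.0033]
carrier [0.0261 0.0231] [48.5 39.3] -1.0 182
```

Squared: x 26 mm (flush within the calibration), angle −1°, y 23 mm. Now I'll slide it along the rail from its right end.

```bash
python3 - <<'E'
from h import *;from cell import *
print(rel(get_obs(),(.024,-.030),.017))
E
```

```text
(array([-0.1774,  0.2255,  0.174 ]), array([-0.0028,  0.0071, -0.0048]))
```

Call:
arm_command(rows=[-0.035,0.045,0,0,0.006,-0.004,0,-0.07,0.09,0,0,0.006,-0.004,0,-0.1,0.13,0,0,0.006,-0.004,0,-0.14,0.175,0,0,0.006,-0.004,0,-0.175,0.22,0,0,0.006,-0.004,0,-0.177,0.22,0.03,0,0.006,-0.004,0,-0.177,0.22,0.07,0,0.006,-0.004,0,-0.177,0.22,0.09,0,0.006,-0.004,0])

```text
time_s: 13.42
tcp_pos: [0.538, -0.146, 0.0763]
tool_rot: [-0.002, 0.109, 0.994, 0.0]
force: [-0.2, 1.0, -0.6]
width: -0.0003
grip_force: 0.0
```

```bash
python3 m.py 0.024 -0.028 0.017
```

```text
tcp [ 0.0217 -0.0272] 0.0763 f [-0.2  1.  -0.6] rot [ 0.0006 -0.0049  0.0061]
(array([-0.0034, -0.0012,  0.079 ]), array([ 0.0006, -0.0049,  0.0061]))
```

Call:
arm_command(rows=[-0.003,0,0.03,0,-0.004,0.006,0,-0.003,0,0.06,0,-0.004,0.006,0,-0.003,0,0.077,0,-0.004,0.006,0,-0.003,0,0.077,0,-0.004,0.006,0,-0.003,0,0.077,0,-0.004,0.006,0])

```text
time_s: 13.88
tcp_pos: [0.5402, -0.148, 0.0214]
tool_rot: [0.0, 0.113, 0.994, 0.0]
force: [0.5, 1.0, 0.3]
width: 0.0003
grip_force: 0.0
```

```bash
python3 m.py 0.024 0.035 0.017
```

```text
tcp [ 0.0244 -0.0287] 0.0214 f [0.5 1.  0.3] rot [ 0.0003  0.0006 -0.0024]
(array([0.0006, 0.0849, 0.0059]), array([ 0.0003,  0.0006, -0.0024]))
```

Call:
arm_command(rows=[0,0,0.006,0,0,0,0,0,0.008,0.006,0,0,0,0,0,0.017,0.006,0,0,0,0,0,0.026,0.006,0,0,0,0,0,0.035,0.006,0,0,0,0,0,0.044,0.006,0,0,0,0,-0.001,0.053,0.006,0,0,0,0,-0.001,0.058,0.006,0,0,0,0])

```text
time_s: 14.6
tcp_pos: [0.5508, -0.1052, 0.0169]
tool_rot: [0.001, 0.112, 0.994, -0.0]
force: [-4.8, -5.4, 6.8]
width: 0.0001
grip_force: 3.9
```

```bash
python3 m.py 0.024 0.09 0.017;  python3 - <<'E'
from h import *;from cell import *
i=get_image("scene");K,R,t=i['intrinsics'],i['R'],i['t']
cv2.imwrite('pics/s6.png',cv2.resize(i["color"][180:300,260:420],(800,600)))
E
```

```text
tcp [0.0252 0.0154] 0.0169 f [-4.8 -5.4  6.8] rot [-0.0004  0.0014 -0.0014]
(array([ 0.0017,  0.0994, -0.0001]), array([-0.0004,  0.0014, -0.0014]))
```

View pics/s6.png

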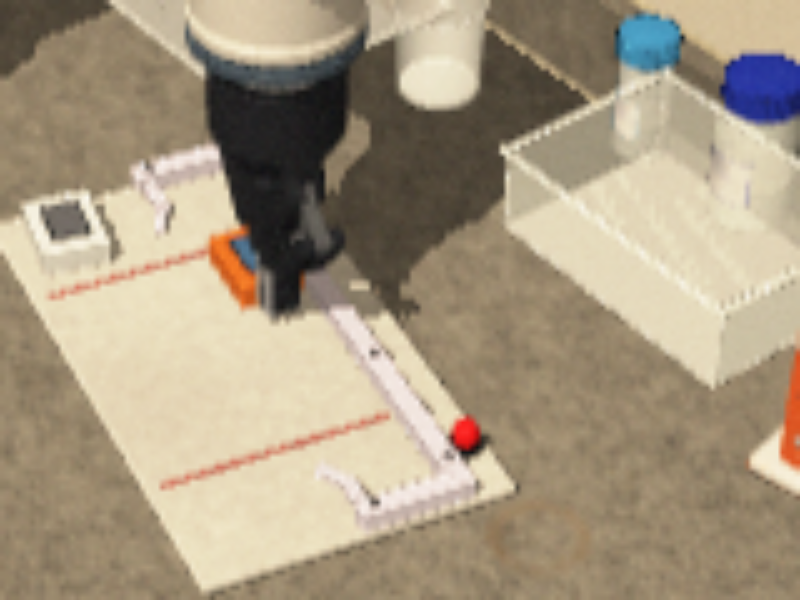

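```bash
python3 - <<'E'
from h import *;from cell import *
i=get_image("scene");K,R,t=i['intrinsics'],i['R'],i['t']
f=lambda x,y,z:st(ray(K,R,t,(260+x/5,180+y/5),z)[0]).round(4)
print('FL top',f(212,236,.028),'FR top',f(243,284,.028),'FR bottom',f(250,306,.010),'red lamp',f(467,422,.030),'rail front bottom',f(395,412,.010))
print('expected lamp .069 -.125; rail/redline .045 -.085')
E
```

```text
FL top [0.0117 0.0759] FR top [0.0109 0.0293] FR bottom [0.0151 0.0295] red lamp [ 0.0732 -0.1265] rail front bottom [ 0.0515 -0.0844]
expected lamp .069 -.125; rail/redline .045 -.085
```

The carrier is square and flush: front edge equal at both ends, and the x bias matches the rail check. Continuing.

Call:
arm_command(rows=[0,0.008,0,0,0,0,0,0,0.016,0,0,0,0,0,0,0.024,0,0,0,0,0,0,0.032,0,0,0,0,0,0,0.04,0,0,0,0,0,0,0.048,0,0,0,0,0,0,0.056,0,0,0,0,0,0,0.06,0,0,0,0,0])

```text
time_s: 15.42
tcp_pos: [0.561, -0.0613, 0.0167]
tool_rot: [0.001, 0.112, 0.994, -0.0]
force: [-0.2, -0.8, 0.6]
width: -0.0001
grip_force: 0.6
```

```bash
python3 m.py 0.024 0.09 0.017
```

```text
tcp [0.0254 0.0605] 0.0167 f [-0.2 -0.8  0.6] rot [ 0.0001  0.0018 -0.0017]
(array([ 0.002 ,  0.0393, -0.0004]), array([ 0.0001,  0.0018, -0.0017]))
```

Call:
arm_command(rows=[0,0.006,0,0,0,0,0,0,0.012,0,0,0,0,0,0,0.018,0,0,0,0,0,0,0.024,0,0,0,0,0,0,0.029,0,0,0,0,0])

```text
time_s: 15.88
tcp_pos: [0.5659, -0.0406, 0.0167]
tool_rot: [0.001, 0.112, 0.994, -0.0]
force: [-0.2, -0.6, -0.4]
width: -0.0002
grip_force: 0.4
```

Call:
arm_command(rows=[0,0.003,0,0,0,0,0,0,0.006,0,0,0,0,0])

```text
time_s: 16.05
tcp_pos: [0.5668, -0.0364, 0.0168]
tool_rot: [0.001, 0.112, 0.994, -0.0]
force: [-0.6, -0.4, -0.7]
width: -0.0005
grip_force: 0.4
```

Call:
arm_command(rows=[0,0.003,0,0,0,0,0,0,0.005,0,0,0,0,0])

```text
time_s: 16.22
tcp_pos: [0.5674, -0.0337, 0.0168]
tool_rot: [0.001, 0.112, 0.994, -0.001]
force: [-6.2, -22.3, 4.2]
width: 0.0002
grip_force: 11.4
```

Call:
arm_command(rows=[0,-0.02,0,0,0,0,0,0,-0.05,0,0,0,0,0,0,-0.08,-0.05,0,0,0,0,0,-0.12,-0.1,0,0,0,0,0,-0.17,-0.13,0,0,0,0,0.03,-0.22,-0.15,0,0,0,0,0.06,-0.26,-0.15,0,0,0,0,0.09,-0.3,-0.15,0,0,0,0])

```text
time_s: 16.88
tcp_pos: [0.4544, -0.2363, 0.1306]
tool_rot: [0.002, 0.112, 0.994, -0.001]
force: [0.6, -0.9, -1.4]
width: -0.0004
grip_force: 0.0
```

Call:
arm_command(rows=[0.05,-0.04,0,0,0,0,0,0.1,-0.08,0,0,0,0,0,0.1,-0.08,0,0,0,0,0])

```text
time_s: 17.13
tcp_pos: [0.3638, -0.2772, 0.129]
tool_rot: [0.0, 0.114, 0.994, 0.0]
force: [1.3, -0.6, -1.2]
width: 0.0001
grip_force: 0.0
```

```bash
python3 m.py; python3 - <<'E'
from h import *;from cell import *
i=get_image("top");cv2.imwrite('pics/t7.png',cv2.resize(i["color"][180:270,210:330],(800,600),interpolation=2))
K,R,t=i['intrinsics'],i['R'],i['t']
for p,a,m in blobs(i["color"],*COL['green'],12): 
    q=st(ray(K,R,t,p,.028)[0])
    if abs(q[0])<.1: print('lamp',q)
E
```

```text
tcp [-0.1191 -0.1938] 0.129 f [ 1.3 -0.6 -1.2] rot [ 0.0003 -0.     -0.005 ]
carrier [0.0256 0.1256] [49.5 40. ] 1.5 185
lamp [0.06934834 0.12498581]
```

View pics/t7.png

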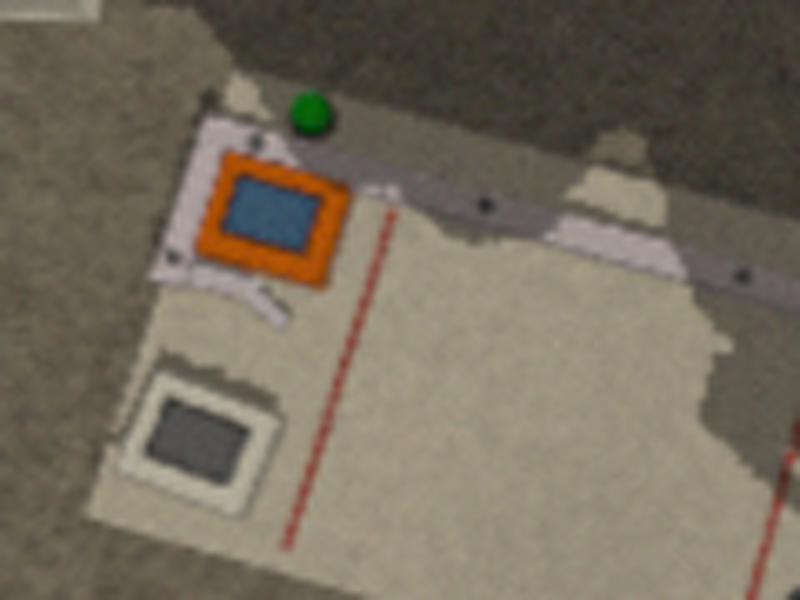

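The carrier (crop ~275,220) is home in the green-lamp pocket, touching the rail and end stop: stage (25.6, 125.6) mm, 1.5° off square. The spare hasn't moved and the arm is clear.

```bash
python3 -c "
from cell import *
print(finish_job())"
```

```text
the job is handed in; nothing more can be done
None
```

The orange carrier is home in the corner of the green-lamp (left) pocket, measured at stage (25.6, 125.6) mm and 1.5° off square; the arm is clear and the job was handed in at about 17 s, with no verdict returned.

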